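# Flip the stock tags of the blade trays

### The job

On the stock board of the grinding shop, push the hinged tags over with a fingertip so that only the full trays, those holding a banded bundle of blade blanks, show the round disc face up (tag leaning fully over towards its tray), and the tray with just one blank left shows the two-bar face up (tag leaning fully over towards the robot's side). Do not pick anything up, and leave the blanks, the bundles and everything else lying around where they are.

Things in the scene. Friction and masses are not known exactly. Their poses are not given: they have to be found in the camera images.
- board: Fixed plywood board on the bench, 340 (x) x 600 (y) x 12 mm. Origin: centre of its underside. It carries a row of four open steel trays (145 x 115 mm, 28 mm high, fixed) centred at x = +90, y = +210, +70, -70, -210 mm in its frame, and on the robot's side, at x about -92 mm and within 6 mm of each tray's y, a tag stand per tray.
- stand_1: Fixed grey bracket on the board, 50 (x) x 74 (y) x 54 mm high, bearing one hinged tag for the tray straight ahead along its +x (which tray varies). Origin: centre of its underside, 12 mm above the bench; yaw as the board. Hinge axis along y, 35 mm above the origin. About 60 mm of free board between a tag tipped to the tray and the tray wall.
- tag_1 (a joint): Tag hinge, rad: 0 upright, +0.7 (stop) leaning to its tray, -0.7 (stop) to the robot's side. Tag: aluminium plate 52 mm wide, 70 mm tall from hinge to free edge, 5 mm thick, about 60 g, swings freely; pushed past upright it falls to the other stop. Robot-side face: one raised 30 mm disc, facing up at +0.7. Tray-side face: two raised bars, facing up at -0.7.
- tag_1_edge (a point): Middle of the free edge of the tag on stand_1, 70 mm from the hinge: 101 mm above the bench and 45 mm to one side of the hinge when the tag rests on a stop, 117 mm above the bench when upright.
- stand_2: Fixed grey bracket on the board, 50 (x) x 74 (y) x 54 mm high, bearing one hinged tag for the tray straight ahead along its +x (which tray varies). Origin: centre of its underside, 12 mm above the bench; yaw as the board. Hinge axis along y, 35 mm above the origin. About 60 mm of free board between a tag tipped to the tray and the tray wall.
- tag_2 (a joint): Tag hinge, rad: 0 upright, +0.7 (stop) leaning to its tray, -0.7 (stop) to the robot's side. Tag: aluminium plate 52 mm wide, 70 mm tall from hinge to free edge, 5 mm thick, about 60 g, swings freely; pushed past upright it falls to the other stop. Robot-side face: one raised 30 mm disc, facing up at +0.7. Tray-side face: two raised bars, facing up at -0.7.
- tag_2_edge (a point): Middle of the free edge of the tag on stand_2, 70 mm from the hinge: 101 mm above the bench and 45 mm to one side of the hinge when the tag rests on a stop, 117 mm above the bench when upright.
- stand_3: Fixed grey bracket on the board, 50 (x) x 74 (y) x 54 mm high, bearing one hinged tag for the tray straight ahead along its +x (which tray varies). Origin: centre of its underside, 12 mm above the bench; yaw as the board. Hinge axis along y, 35 mm above the origin. About 60 mm of free board between a tag tipped to the tray and the tray wall.
- tag_3 (a joint): Tag hinge, rad: 0 upright, +0.7 (stop) leaning to its tray, -0.7 (stop) to the robot's side. Tag: aluminium plate 52 mm wide, 70 mm tall from hinge to free edge, 5 mm thick, about 60 g, swings freely; pushed past upright it falls to the other stop. Robot-side face: one raised 30 mm disc, facing up at +0.7. Tray-side face: two raised bars, facing up at -0.7.
- tag_3_edge (a point): Middle of the free edge of the tag on stand_3, 70 mm from the hinge: 101 mm above the bench and 45 mm to one side of the hinge when the tag rests on a stop, 117 mm above the bench when upright.
- stand_4: Fixed grey bracket on the board, 50 (x) x 74 (y) x 54 mm high, bearing one hinged tag for the tray straight ahead along its +x (which tray varies). Origin: centre of its underside, 12 mm above the bench; yaw as the board. Hinge axis along y, 35 mm above the origin. About 60 mm of free board between a tag tipped to the tray and the tray wall.
- tag_4 (a joint): Tag hinge, rad: 0 upright, +0.7 (stop) leaning to its tray, -0.7 (stop) to the robot's side. Tag: aluminium plate 52 mm wide, 70 mm tall from hinge to free edge, 5 mm thick, about 60 g, swings freely; pushed past upright it falls to the other stop. Robot-side face: one raised 30 mm disc, facing up at +0.7. Tray-side face: two raised bars, facing up at -0.7.
- tag_4_edge (a point): Middle of the free edge of the tag on stand_4, 70 mm from the hinge: 101 mm above the bench and 45 mm to one side of the hinge when the tag rests on a stop, 117 mm above the bench when upright.
- bundle_1: Loose bundle of twelve steel blade blanks, two piles side by side held by two dark flat bands, 108 (x) x 76 (y) x 25 mm, 1.4 kg; the tray it lies in is full. Origin: centre of its underside. Which tray varies.
- bundle_2: Loose bundle of twelve steel blade blanks, two piles side by side held by two dark flat bands, 108 (x) x 76 (y) x 25 mm, 1.4 kg; the tray it lies in is full. Origin: centre of its underside. Which tray varies.
- bundle_3: Loose bundle of twelve steel blade blanks, two piles side by side held by two dark flat bands, 108 (x) x 76 (y) x 25 mm, 1.4 kg; the tray it lies in is full. Origin: centre of its underside. Which tray varies.
- blank_1: One loose flat steel blade blank, 106 x 36 x 4 mm, 0.12 kg, the last one in its tray; that tray is not full. Origin: centre of its underside. Which tray varies.
- tin: Bystander: closed steel tin, 64 mm across, 90 mm high, standing on the bench left of the board. Origin: centre of its underside.
- wheel: Bystander: grey grinding wheel lying flat on the bench right of the board, 120 mm across, 18 mm thick, 24 mm bore. Origin: centre of its underside.
- wrench: Bystander: steel wrench lying on the bench left of the board. Origin: under the tool, on the bench.
- collar: Bystander: small loose dark steel collar, 26 mm across, 20 mm high, standing on the board between the two middle tag stands. Origin: centre of its underside.
Things that resemble listed ones, but are neither listed nor needed, are in the scene too. Leave any blue look-alike of the blank_1 alone. Leave any orange look-alike of the bundle_1 alone.

How it is judged:
By the outcome, as a careful person would: the job done as asked, in the order asked, and still so for the second after the job is handed in, with the robot touching nothing.
It also fails if it takes over 61 s, if anything falls off the work surface, if the arm or the gripper's body presses on something with over 40 N, if the wrist force passes 120 N, or if a joint passes its speed limit or range.

### The arm

A 6-joint arm with a two-finger parallel gripper is mounted at the origin on the work surface. World frame = base frame: x ahead of the robot, y to its left, z up, the work surface at z = 0. Lengths are in m, angles in rad, forces in N, time in s.
With the tool pointing down it reaches from about 0.375 to 0.975 m from the base axis. Payload 3.8 kg.
Tool frame: the origin (TCP) lies midway between the tips of the shut fingers; the grasp point (between the pads) lies 19 mm behind it; z points along the fingers, y is the direction in which the jaws open and shut (so a half turn about z gives the same grasp; the last joint's range is limited). The gripper opens to 85 mm and grips with 20 to 120 N. Pads are 22 mm wide; open, the fingers measure 114 mm over their backs; the gripper's body (76 mm by 85 mm) begins 54 mm behind the grasp point. The pads swing forward as they close: fully open they stand 13 mm farther back than shut.
Start: joints at [1.068, 0.264, 1.604, -0, 1.274, -0.037], TCP at [0.303, 0.603, 0.231] pointing down, gripper open.
Joint ranges: [-2.63, 2.63], [-0.94, 2.18], [0.31, 2.57], [-1.31, 4.45], [0, 2.66], [-2.55, 2.55]. Speed limits (rad/s): [2.57, 2.57, 3.14, 3.14, 3.14, 3.14].

### API

Orientations are given as a rotation vector (axis times angle).
In Python, from workcell import bot gives the robot as it stands.
- The arm moves only by the tool drive_tool, never from a script. Its argument "deltas" is a list of rows, each an object with "hand": the opening, from 0 (shut) to 1 (fully open); "offset": the shift along the world's x, y, z in cm, a list of three; "angular": the turn, a rotation vector about the world's x, y, z in degrees, a list of three. A call has 1 to 8 rows; each row is the pose to reach, as a shift and turn from the pose commanded when the call began; what a row does not reach only later rows make up. A row lasts 1/8 s, in which the tool goes at most 62.5 mm and 10.7 degrees, less where a joint would pass 70% of its speed; a pose out of reach is approached as far as the arm can. A call with a gripper value outside its range is refused whole. The fingers move at their own pace and stop on an object; "force" is the grip in N (left out, the last holds). Time passes only in rows, so rows that repeat a pose let the fingers close. It gives the time, the measured TCP pose, the force and the opening at its end, in the units of the state.
- bot.read_state(): the state, without advancing time (a new reading comes with each control period).
- bot.read_camera(name): name is "scene" or "top" or "wrist"; returns a dict with "frame" (420x560x3 uint8, blue, green, red), "mtx" (3x3 intrinsics, pixels), "k1" (the pictures are not rectified: a ray, as slopes to the right and down, at radius r is drawn at 1 + k1 r^2 times it, then the intrinsics apply), "R" (3x3) and "t" (3): a world point X has camera coordinates R X + t. Camera axes: x right, y down, z forward; pixel columns grow to the right and rows downward; lengths in m; the calibration is good to about 2 mm. A picture is of the moment at which its call begins. There is no depth.
- bot.finish_job(): hands the job in, once; it reports no verdict.
The state is a dict: "time": time; "q": joint angles; "joint_vel": joint speeds; "joint_torque": joint torques, N m; "tool_pos": TCP position; "tcp_rot": TCP orientation; "wrist_force": force on the tool from outside, world axes, zero at the start; "torque": the same for the moment, N m; "width": opening from 0.0 (shut) to 1.0 (fully open).
Only numpy, scipy, OpenCV 4.12 (cv2) and the standard library are available. Lean on these libraries where they do the work, as an engineer would, in place of code of your own. Each camera call takes 0.05 s, during which the arm holds its last target. There are 200 camera calls.

## Working session

There is one attempt and no reset: what is moved stays moved. The work goes in short steps, Python scripts to look and compute and a tool call to move; the robot and the scene stay as the last step left them, time stands still between calls to the robot, and variables do not carry over. Pictures are saved under pics/ and viewed, about 8 in all and at most 12, crops included, and the job is handed in when it is done.

Besides the shell and the picture viewer there is one more tool, called after ">>>" in YAML: its name, and indented under it one key for each argument. drive_tool: Moves the arm, as the interface text tells. Its arguments: {"type":"object","properties":{"deltas":{"type":"array"},"force":{"type":"number"}},"required":["deltas"]}

```bash
mkdir -p pics; cat > h.py <<'E'
import numpy as np,cv2
from workcell import bot
def px2w(c,uv,z):
    K=np.array(c["mtx"]);R=np.array(c["R"]);t=np.array(c["t"])
    d=np.array([c["k1"],0,0,0,0],float)
    p=cv2.undistortPoints(np.array(uv,float).reshape(-1,1,2),K,d).reshape(-1,2)
    o=-R.T@t; out=[]
    zz=np.broadcast_to(z,len(p))
    for (a,b),h in zip(p,zz):
        r=R.T@np.array([a,b,1]); out.append(o+r*(h-o[2])/r[2])
    return np.array(out)
def w2px(c,P):
    R=np.array(c["R"]);return cv2.projectPoints(np.array(P,float).reshape(-1,1,3),cv2.Rodrigues(R)[0],np.array(c["t"],float),np.array(c["mtx"]),np.array([c["k1"],0,0,0,0],float))[0].reshape(-1,2)
E
python3 - <<'E'
from h import *
import pickle
s=bot.read_state();print(s)
for n in("top","scene"):
    c=bot.read_camera(n);pickle.dump(c,open(n+".pkl","wb"))
    cv2.imwrite(f"pics/{n}0.png",cv2.resize(c["frame"],(800,600),interpolation=cv2.INTER_CUBIC))
    print(n,c["R"],c["t"])
E
```

```text
{'time': 0.0, 'q': array([ 1.06813507e+00,  2.64784427e-01,  1.60537192e+00, -9.73846897e-06,
        1.27370289e+00, -3.69137486e-02]), 'joint_vel': array([-0.00262248, -0.00104859,  0.00076211,  0.00175967,  0.00046087,
        0.00144861]), 'joint_torque': array([-1.89577531e-04, -5.15111482e+01, -3.67316329e+01,  3.37115296e-05,
        1.30880196e-02, -2.03004385e-05]), 'tool_pos': array([0.30279642, 0.6024551 , 0.22994208]), 'tcp_rot': array([-0.72485782, -3.05621249,  0.00343479]), 'wrist_force': array([-0.10846923, -0.91260581,  0.16134048]), 'torque': array([ 0.0263633 , -0.05604709, -0.03023506]), 'width': 0.9996189187949126}
top [[-0.00752833 -0.99991142  0.01097636]
 [-0.98196829  0.00531884 -0.18897086]
 [ 0.18889574 -0.01220107 -0.98192135]] [-0.02775925  0.57838881  1.68920611]
scene [[ 0.45385354  0.89099724  0.01186921]
 [ 0.76635796 -0.38349954 -0.51538682]
 [-0.4546564   0.2430062  -0.85687545]] [-0.23340771 -0.38374106  1.50547355]
```

View pics/top0.png

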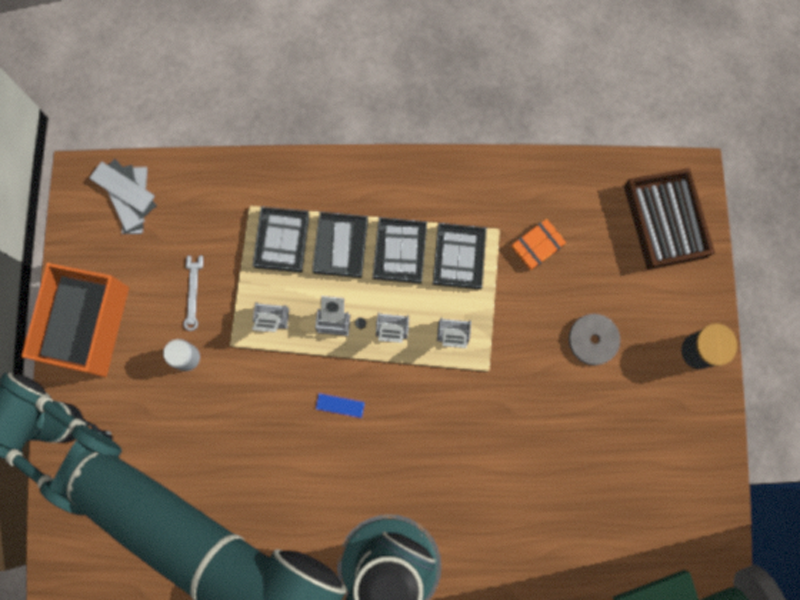

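View pics/scene0.png

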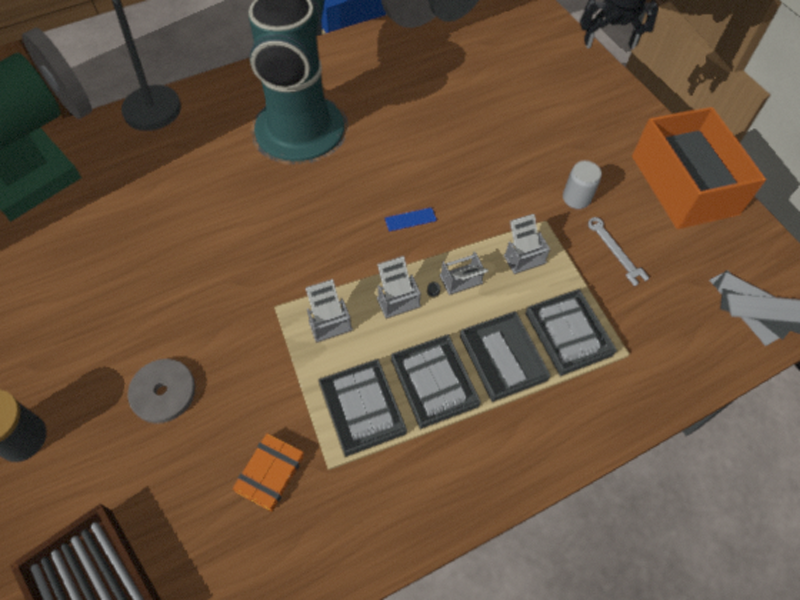

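The trays, left to right (+y to −y), hold a bundle, a single blank, a bundle and a bundle. The tags lean to the robot (bars up), to the tray (disc up), to the robot and to the robot, so all four are wrong. Next I'll find the board pose and the stands.

```bash
python3 - <<'E'
from h import *
import pickle
from scipy.optimize import least_squares
T=pickle.load(open("top.pkl","rb"));S=pickle.load(open("scene.pkl","rb"))
f=lambda a:(np.array(a,float)+.5)*.7-.5
# order: far-left, far-right, near-right, near-left
loc=np.array([[.17,.3],[.17,-.3],[-.17,-.3],[-.17,.3]])
pt=f([(248,206),(499,229),(490,371),(232,346)]);ps=f([(628,351),(330,468),(275,309),(547,223)])
def W(p,l):
    c,s=np.cos(p[2]),np.sin(p[2]);l=np.asarray(l,float)
    return np.c_[p[0]+c*l[:,0]-s*l[:,1],p[1]+s*l[:,0]+c*l[:,1],l[:,2]]
L=np.c_[loc,np.full(4,.012)]
r=least_squares(lambda p:np.r_[(w2px(T,W(p,L))-pt).ravel(),(w2px(S,W(p,L))-ps).ravel()],[.75,0,0])
p=r.x;print(p,np.degrees(p[2]),np.round(r.fun,1));np.save("board.npy",p)
# overlays: hinge line, tag edges at each assumed y
out=[]
for n,c in(("top",T),("scene",S)):
    im=c["frame"].copy()
    Y=[.21,.07,-.07,-.21];sg=[-1,1,-1,-1]
    q=np.array([w2px(c,W(p,[[-.092+s*.045,y+d,.101] for d in(-.026,.026)])) for y,s in zip(Y,sg)])
    lo=w2px(c,W(p,[[-.16,.28,.05],[-.16,-.28,.05],[.0,-.28,.05],[0,.28,.05]]))
    x0,y0=(lo.min(0)-5).astype(int);x1,y1=(lo.max(0)+5).astype(int)
    k=700/(x1-x0)
    cr=cv2.resize(im[y0:y1,x0:x1],None,fx=k,fy=k,interpolation=cv2.INTER_CUBIC)
    for e in q:
        e=((e+.5-[x0,y0])*k).astype(int);cv2.line(cr,e[0].tolist(),e[1].tolist(),(0,0,255),1)
    cr=cr[:500];out.append(cr);print(n,x0,y0,k,cr.shape)
w=max(o.shape[1] for o in out)
st=np.vstack([cv2.copyMakeBorder(o,0,0,0,w-o.shape[1],0) for o in out])
k=min(1,600/st.shape[0]);print(k)
cv2.imwrite("pics/ov.png",cv2.resize(st,None,fx=k,fy=k))
for i,y in enumerate([.21,.07,-.07,-.21]):
    print("stand",i,"hinge",np.round(W(p,[[-.092,y,.047]])[0],3),"pre/end",np.round(W(p,[[-.092-.075,y,.085],[-.072,y,.085],[-.092+.075,y,.085],[-.112,y,.085]])[:,:2],3).tolist())
E
```

```text
[ 0.63787285  0.049486   -0.09641371] -5.524098926602895 [ 0.3 -0.6 -0.4 -1.5 -0.7 -1.5 -1.6 -0.5  0.7  1.2 -1.1  0.4 -1.1 -1.8
 -1.7 -3. ]
top 159 184 3.7433155080213902 (277, 700, 3)
scene 192 144 3.1963470319634704 (380, 700, 3)
0.91324200913242
stand 0 hinge [0.567 0.267 0.047] pre/end [[0.492, 0.275], [0.586, 0.265], [0.641, 0.26], [0.547, 0.269]]
stand 1 hinge [0.553 0.128 0.047] pre/end [[0.478, 0.135], [0.573, 0.126], [0.628, 0.121], [0.533, 0.13]]
stand 2 hinge [ 0.54  -0.011  0.047] pre/end [[0.465, -0.004], [0.559, -0.013], [0.614, -0.019], [0.52, -0.009]]
stand 3 hinge [ 0.526 -0.151  0.047] pre/end [[0.451, -0.143], [0.546, -0.153], [0.601, -0.158], [0.506, -0.149]]
```

View pics/ov.png

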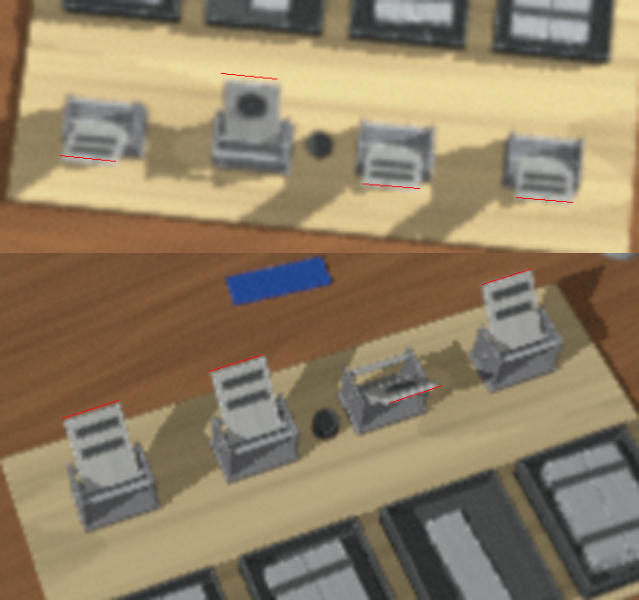

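The board pose is fixed by both views. The red predicted edges match the seen tag edges within about 4 mm, so I'll go to the robot side of the leftmost tag with the gripper shut.

>>> drive_tool:
  deltas:
    - {"hand":0,"offset":[2.7,-4.7,0],"angular":[0,0,3]}
    - {"hand":0,"offset":[5.4,-9.4,0],"angular":[0,0,6]}
    - {"hand":0,"offset":[8.1,-14.0,0],"angular":[0,0,9]}
    - {"hand":0,"offset":[10.8,-18.7,0],"angular":[0,0,12]}
    - {"hand":0,"offset":[13.5,-23.4,0],"angular":[0,0,15]}
    - {"hand":0,"offset":[16.2,-28.0,0],"angular":[0,0,18]}
    - {"hand":0,"offset":[18.9,-32.7,0],"angular":[0,0,21]}
    - {"hand":0,"offset":[18.9,-32.7,0],"angular":[0,0,21]}

```text
time: 1.1
tool_pos: [0.4935, 0.2728, 0.2308]
tcp_rot: [-0.163, -3.137, 0.002]
wrist_force: [-0.5, 0.3, 0.6]
width: -0.001
```

>>> drive_tool:
  deltas:
    - {"hand":0,"offset":[-0.5,0,-4],"angular":[0,0,0]}
    - {"hand":0,"offset":[-0.5,0,-8],"angular":[0,0,0]}
    - {"hand":0,"offset":[-0.5,0,-12],"angular":[0,0,0]}
    - {"hand":0,"offset":[-0.5,0,-14.5],"angular":[0,0,0]}
    - {"hand":0,"offset":[-0.5,0,-14.5],"angular":[0,0,0]}
    - {"hand":0,"offset":[-0.5,0,-14.5],"angular":[0,0,0]}

```text
time: 1.85
tool_pos: [0.4875, 0.277, 0.0872]
tcp_rot: [0.155, 3.137, 0.001]
wrist_force: [0.8, -0.1, -0.2]
width: 0.0
```

```bash
python3 - <<'E'
from h import *
print(bot.read_state()["tool_pos"])
c=bot.read_camera("scene")
cv2.imwrite("pics/s1.png",cv2.resize(c["frame"][100:300,180:480],None,fx=2.6,fy=2.6,interpolation=cv2.INTER_CUBIC))
E
```

```text
[0.48752326 0.27698263 0.0871993 ]
```

View pics/s1.png

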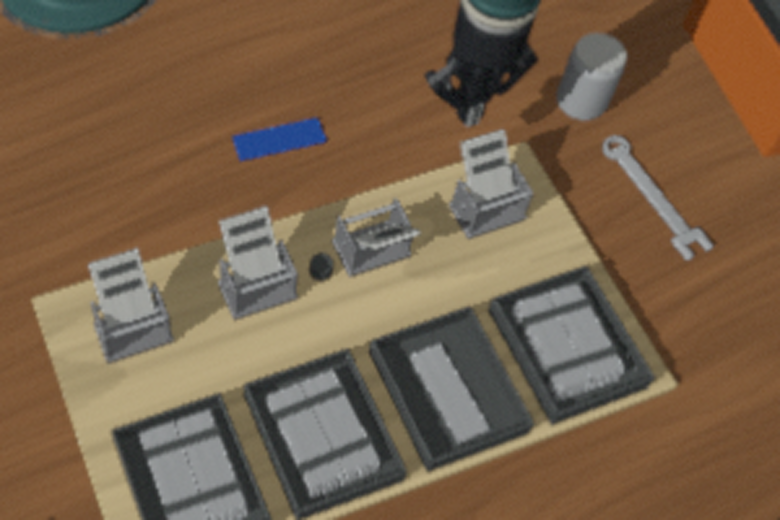

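The fingertip at about (472,118) stands clear on the robot side and in line with tag 1, whose edge is at about (483,140). I'll push slowly along the board's +x.

>>> drive_tool:
  deltas:
    - {"hand":0,"offset":[1.2,-0.1,0],"angular":[0,0,0]}
    - {"hand":0,"offset":[2.4,-0.2,0],"angular":[0,0,0]}
    - {"hand":0,"offset":[3.6,-0.35,0],"angular":[0,0,0]}
    - {"hand":0,"offset":[4.8,-0.5,0],"angular":[0,0,0]}
    - {"hand":0,"offset":[6.0,-0.6,0],"angular":[0,0,0]}
    - {"hand":0,"offset":[7.2,-0.7,0],"angular":[0,0,0]}
    - {"hand":0,"offset":[8.4,-0.8,0],"angular":[0,0,0]}
    - {"hand":0,"offset":[9.0,-0.9,0],"angular":[0,0,0]}

```text
time: 2.9
tool_pos: [0.5781, 0.267, 0.0863]
tcp_rot: [0.156, 3.137, 0.0]
wrist_force: [0.0, 0.2, -0.4]
width: -0.001
```

>>> drive_tool:
  deltas:
    - {"hand":0,"offset":[0,0,0],"angular":[0,0,0]}
    - {"hand":0,"offset":[-1,0.1,0],"angular":[0,0,0]}
    - {"hand":0,"offset":[-2,0.2,1],"angular":[0,0,0]}
    - {"hand":0,"offset":[-2,0.2,4],"angular":[0,0,0]}
    - {"hand":0,"offset":[-2,0.2,7],"angular":[0,0,0]}
    - {"hand":0,"offset":[-2,0.2,9],"angular":[0,0,0]}
    - {"hand":0,"offset":[-2,0.2,9],"angular":[0,0,0]}

```text
time: 3.78
tool_pos: [0.5581, 0.2698, 0.1789]
tcp_rot: [0.155, 3.134, 0.003]
wrist_force: [0.6, 0.4, -0.1]
width: -0.002
```

```bash
python3 - <<'E'
from h import *
print(bot.read_state()["tool_pos"])
c=bot.read_camera("scene")
cv2.imwrite("pics/s2.png",cv2.resize(c["frame"][100:300,180:480],None,fx=2.6,fy=2.6,interpolation=cv2.INTER_CUBIC))
E
```

```text
[0.55806922 0.26984082 0.17893045]
```

View pics/s2.png

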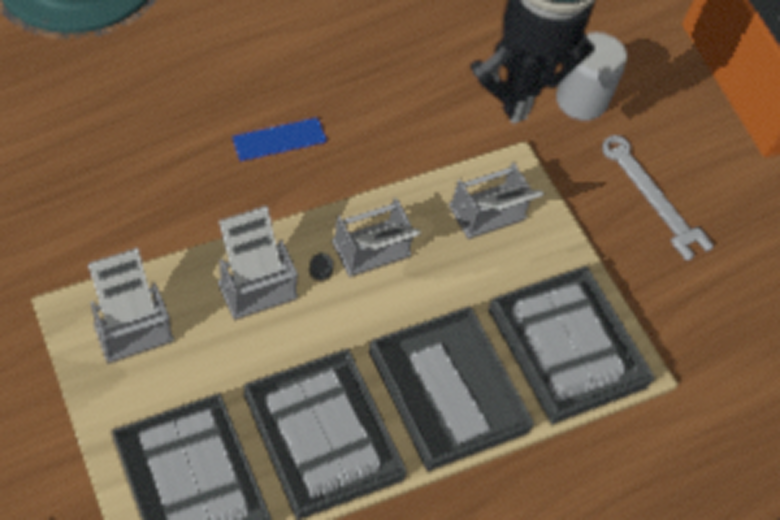

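Tag 1 now leans to its tray (free edge at about (520,195)). Next is the third stand.

>>> drive_tool:
  deltas:
    - {"hand":0,"offset":[-2.0,-5.5,0],"angular":[0,0,0]}
    - {"hand":0,"offset":[-4.0,-11,0],"angular":[0,0,0]}
    - {"hand":0,"offset":[-6,-16.5,0],"angular":[0,0,0]}
    - {"hand":0,"offset":[-8,-22,0],"angular":[0,0,0]}
    - {"hand":0,"offset":[-9.8,-27.4,0],"angular":[0,0,0]}
    - {"hand":0,"offset":[-9.8,-27.4,0],"angular":[0,0,0]}
    - {"hand":0,"offset":[-9.8,-27.4,-4.7],"angular":[0,0,0]}
    - {"hand":0,"offset":[-9.8,-27.4,-9.3],"angular":[0,0,0]}

```text
time: 4.82
tool_pos: [0.4593, -0.0043, 0.0819]
tcp_rot: [0.156, 3.137, 0.001]
wrist_force: [-0.1, -0.5, -0.3]
width: -0.002
```

>>> drive_tool:
  deltas:
    - {"hand":0,"offset":[0,0,0],"angular":[0,0,0]}
    - {"hand":0,"offset":[0,0,0],"angular":[0,0,0]}

```text
time: 5.08
tool_pos: [0.4598, -0.0043, 0.0839]
tcp_rot: [0.155, 3.138, 0.0]
wrist_force: [1.5, -0.3, -0.3]
width: 0.001
```

>>> drive_tool:
  deltas:
    - {"hand":0,"offset":[1.2,-0.1,0],"angular":[0,0,0]}
    - {"hand":0,"offset":[2.4,-0.2,0],"angular":[0,0,0]}
    - {"hand":0,"offset":[3.6,-0.35,0],"angular":[0,0,0]}
    - {"hand":0,"offset":[4.8,-0.5,0],"angular":[0,0,0]}
    - {"hand":0,"offset":[6.0,-0.6,0],"angular":[0,0,0]}
    - {"hand":0,"offset":[7.2,-0.7,0],"angular":[0,0,0]}
    - {"hand":0,"offset":[8.4,-0.8,0],"angular":[0,0,0]}
    - {"hand":0,"offset":[9.2,-0.9,0],"angular":[0,0,0]}

```text
time: 6.08
tool_pos: [0.5521, -0.014, 0.0833]
tcp_rot: [0.156, 3.138, -0.0]
wrist_force: [0.1, 0.5, 0.2]
width: 0.005
```

>>> drive_tool:
  deltas:
    - {"hand":0,"offset":[0,0,0],"angular":[0,0,0]}
    - {"hand":0,"offset":[-1,0.1,0],"angular":[0,0,0]}
    - {"hand":0,"offset":[-2,0.2,1],"angular":[0,0,0]}
    - {"hand":0,"offset":[-2,0.2,4],"angular":[0,0,0]}
    - {"hand":0,"offset":[-2,0.2,7],"angular":[0,0,0]}
    - {"hand":0,"offset":[-2,0.2,9.3],"angular":[0,0,0]}
    - {"hand":0,"offset":[-2,0.2,9.3],"angular":[0,0,0]}

```text
time: 6.95
tool_pos: [0.5322, -0.0119, 0.1792]
tcp_rot: [0.155, 3.132, -0.0]
wrist_force: [0.5, -0.9, -0.6]
width: -0.002
```

>>> drive_tool:
  deltas:
    - {"hand":0,"offset":[-3,-4.4,0],"angular":[0,0,0]}
    - {"hand":0,"offset":[-6,-8.8,0],"angular":[0,0,0]}
    - {"hand":0,"offset":[-8.6,-13.1,0],"angular":[0,0,0]}
    - {"hand":0,"offset":[-8.6,-13.1,0],"angular":[0,0,0]}
    - {"hand":0,"offset":[-8.6,-13.1,-4.7],"angular":[0,0,0]}
    - {"hand":0,"offset":[-8.6,-13.1,-9.3],"angular":[0,0,0]}
    - {"hand":0,"offset":[-8.6,-13.1,-9.3],"angular":[0,0,0]}
    - {"hand":0,"offset":[-8.6,-13.1,-9.3],"angular":[0,0,0]}

```text
time: 7.95
tool_pos: [0.4459, -0.1425, 0.0841]
tcp_rot: [0.155, 3.137, 0.0]
wrist_force: [-0.2, -0.5, -0.1]
width: -0.003
```

>>> drive_tool:
  deltas:
    - {"hand":0,"offset":[1.2,-0.1,0],"angular":[0,0,0]}
    - {"hand":0,"offset":[2.4,-0.2,0],"angular":[0,0,0]}
    - {"hand":0,"offset":[3.6,-0.35,0],"angular":[0,0,0]}
    - {"hand":0,"offset":[4.8,-0.5,0],"angular":[0,0,0]}
    - {"hand":0,"offset":[6.0,-0.6,0],"angular":[0,0,0]}
    - {"hand":0,"offset":[7.2,-0.7,0],"angular":[0,0,0]}
    - {"hand":0,"offset":[8.4,-0.8,0],"angular":[0,0,0]}
    - {"hand":0,"offset":[9.2,-0.9,0],"angular":[0,0,0]}

```text
time: 8.95
tool_pos: [0.5381, -0.152, 0.0832]
tcp_rot: [0.156, 3.138, -0.0]
wrist_force: [0.3, -0.1, 0.4]
width: -0.002
```

>>> drive_tool:
  deltas:
    - {"hand":0,"offset":[0,0,0],"angular":[0,0,0]}
    - {"hand":0,"offset":[-1,0.1,0],"angular":[0,0,0]}
    - {"hand":0,"offset":[-2,0.2,1],"angular":[0,0,0]}
    - {"hand":0,"offset":[-2,0.2,4],"angular":[0,0,0]}
    - {"hand":0,"offset":[-2,0.2,7],"angular":[0,0,0]}
    - {"hand":0,"offset":[-2,0.2,9.3],"angular":[0,0,0]}
    - {"hand":0,"offset":[-2,0.2,9.3],"angular":[0,0,0]}

```text
time: 9.82
tool_pos: [0.5181, -0.1504, 0.1793]
tcp_rot: [0.156, 3.132, -0.002]
wrist_force: [-0.6, -0.6, 0.4]
width: 0.002
```

```bash
python3 - <<'E'
from h import *
print(bot.read_state()["tool_pos"])
c=bot.read_camera("scene")
cv2.imwrite("pics/s3.png",cv2.resize(c["frame"][100:300,180:480],None,fx=2.6,fy=2.6,interpolation=cv2.INTER_CUBIC))
E
```

```text
[ 0.51809284 -0.15044803  0.17929516]
```

View pics/s3.png

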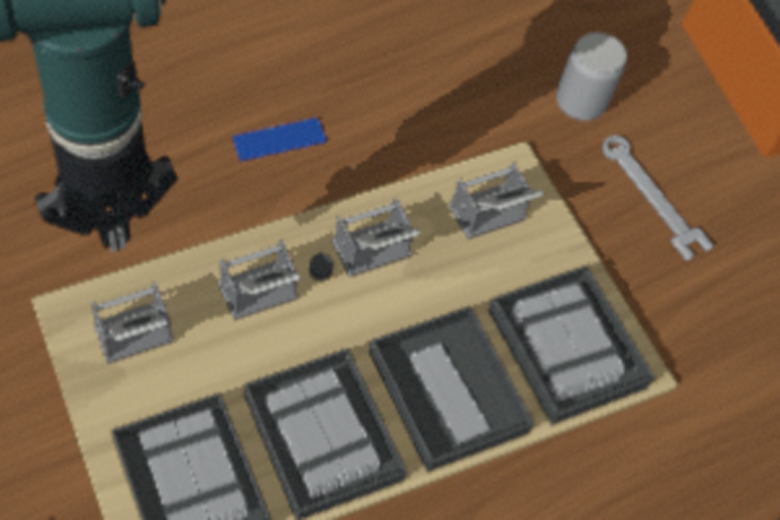

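All three tags for full trays now lean to their trays (free edges at about (145,325), (270,278) and (518,195)). Last is tag 2, from its tray side towards the robot.

>>> drive_tool:
  deltas:
    - {"hand":0,"offset":[2.3,5.4,0],"angular":[0,0,0]}
    - {"hand":0,"offset":[4.6,10.8,0],"angular":[0,0,0]}
    - {"hand":0,"offset":[6.9,16.2,0],"angular":[0,0,0]}
    - {"hand":0,"offset":[9.2,21.6,0],"angular":[0,0,0]}
    - {"hand":0,"offset":[11.4,27.1,0],"angular":[0,0,0]}
    - {"hand":0,"offset":[11.4,27.1,0],"angular":[0,0,0]}
    - {"hand":0,"offset":[11.4,27.1,-4.7],"angular":[0,0,0]}
    - {"hand":0,"offset":[11.4,27.1,-9.3],"angular":[0,0,0]}

```text
time: 10.88
tool_pos: [0.6302, 0.1201, 0.0816]
tcp_rot: [-0.156, -3.137, 0.001]
wrist_force: [-0.4, 0.2, -0.8]
width: -0.002
```

>>> drive_tool:
  deltas:
    - {"hand":0,"offset":[0,0,0],"angular":[0,0,0]}
    - {"hand":0,"offset":[0,0,0],"angular":[0,0,0]}

```text
time: 11.12
tool_pos: [0.6313, 0.1203, 0.084]
tcp_rot: [0.157, 3.137, -0.0]
wrist_force: [1.1, -0.0, 0.6]
width: -0.002
```

>>> drive_tool:
  deltas:
    - {"hand":0,"offset":[-1.2,0.1,0],"angular":[0,0,0]}
    - {"hand":0,"offset":[-2.4,0.2,0],"angular":[0,0,0]}
    - {"hand":0,"offset":[-3.6,0.35,0],"angular":[0,0,0]}
    - {"hand":0,"offset":[-4.8,0.5,0],"angular":[0,0,0]}
    - {"hand":0,"offset":[-6.0,0.6,0],"angular":[0,0,0]}
    - {"hand":0,"offset":[-7.2,0.7,0],"angular":[0,0,0]}
    - {"hand":0,"offset":[-8.4,0.8,0],"angular":[0,0,0]}
    - {"hand":0,"offset":[-9.2,0.9,0],"angular":[0,0,0]}

```text
time: 12.12
tool_pos: [0.5381, 0.1301, 0.0831]
tcp_rot: [-0.156, -3.137, 0.0]
wrist_force: [0.1, -1.0, -0.7]
width: 0.002
```

>>> drive_tool:
  deltas:
    - {"hand":0,"offset":[0,0,0],"angular":[0,0,0]}
    - {"hand":0,"offset":[1,-0.1,0],"angular":[0,0,0]}
    - {"hand":0,"offset":[2,-0.2,1],"angular":[0,0,0]}
    - {"hand":0,"offset":[2,-0.2,5],"angular":[0,0,0]}
    - {"hand":0,"offset":[2,-0.2,9],"angular":[0,0,0]}
    - {"hand":0,"offset":[2,-0.2,14],"angular":[0,0,0]}
    - {"hand":0,"offset":[2,5,14],"angular":[0,0,0]}
    - {"hand":0,"offset":[2,10,14],"angular":[0,0,0]}

```text
time: 13.12
tool_pos: [0.5615, 0.231, 0.2261]
tcp_rot: [0.159, 3.133, 0.003]
wrist_force: [1.3, 0.3, 0.2]
width: 0.004
```

>>> drive_tool:
  deltas:
    - {"hand":0,"offset":[-4,5,0],"angular":[0,0,0]}
    - {"hand":0,"offset":[-8,10,0],"angular":[0,0,0]}
    - {"hand":0,"offset":[-12,15,0],"angular":[0,0,0]}
    - {"hand":0,"offset":[-15,20,0],"angular":[0,0,0]}
    - {"hand":0,"offset":[-15,20,0],"angular":[0,0,0]}

```text
time: 13.75
tool_pos: [0.4076, 0.4341, 0.2244]
tcp_rot: [0.147, 3.138, 0.003]
wrist_force: [-0.8, -0.6, 0.1]
width: 0.003
```

```bash
python3 - <<'E'
from h import *
s=bot.read_state();print(s["tool_pos"],s["wrist_force"])
im=[]
for n,(a,b,x,y) in dict(scene=(80,345,160,510),top=(130,275,140,390)).items():
    c=bot.read_camera(n)["frame"][a:b,x:y]
    im.append(cv2.resize(c,None,fx=500/c.shape[1],fy=500/c.shape[1],interpolation=cv2.INTER_CUBIC))
cv2.imwrite("pics/end.png",np.vstack(im)[:680] if 0 else cv2.resize(np.vstack(im),None,fx=.88,fy=.88))
E
```

```text
[0.40763014 0.43411104 0.22435533] [-0.76178959 -0.63880588  0.11200778]
```

View pics/end.png

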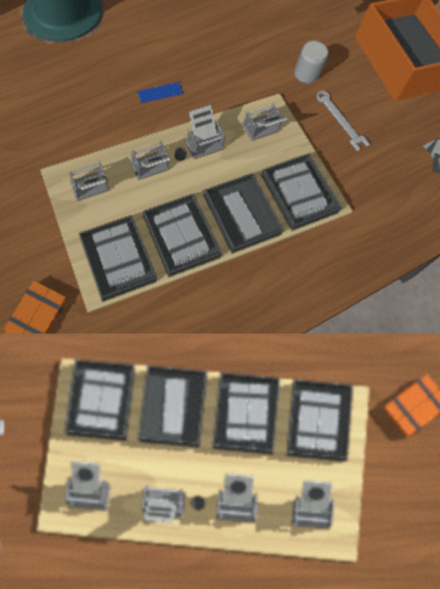

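The top view shows discs up at (87,473), (239,485) and (317,493), the full trays, and bars up at (162,507), the single-blank tray. Nothing else has moved and the arm is clear, so I'm handing in.

```bash
python3 -c "
from workcell import bot
print(bot.finish_job())"
```

```text
the job is handed in; nothing more can be done
None
```

All four tags started on the wrong side, and I pushed each one over with the shut fingertip. I did the three full-tray tags first (first, third and fourth from the robot's left), then the single-blank tag (second from the left). The job was handed in at about 14 s of the 61 s allowed.

- **Tags:** the last scene and top pictures show the disc up on the three full trays and the two bars up on the single-blank tray, each tag leaning fully over.
- **Surroundings:** the bundles, blank, collar, tin, wrench and the blue and orange look-alikes look unmoved. The wheel was outside the final crops, so I did not recheck it, but the arm stayed well clear of it.
- **Forces:** the wrist force readings at the end of each move stayed under 2 N, and the arm ended clear of everything.
- **Disagreement:** the predicted tag edges were off from the picture by about 4 mm in the first overlay, which was small enough for these pushes. No check failed.

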